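# Load the red badge under the grinder's guard

### The job

Take the wooden holder that carries the red badge and slide it, badge end first, along the steel bed and under the grinder's yellow guard until its nose meets the stop, straight and flat on the bed. Let go of it there; leave the holder with the blue badge and the tin where they are.

Things in the scene. Friction and masses are not known exactly. Their poses are not given: they have to be found in the camera images.
- red_holder: Holder to load: loose flat plywood paddle, 145 (x) x 50 (y) x 10 mm, 0.14 kg. Origin: centre of underside; +x to its nose, z up. Square red badge near the nose (38 mm ahead of origin, top 14 mm up). Grip it by the upright dark wood fin near the tail: centre 55 mm behind the origin (x = -55), 36 long (x), 14 thick (y), from 10 to 62 mm above the underside.
- blue_holder: Bystander: a loose holder of the same shape, size, origin and axes as the red one, but with a round blue badge 40 mm across. Leave it where it is.
- guard: Fixed grinder with bed and yellow guard. Origin: at bench level under the middle of the guard's mouth; +x into the guard, z up. Bed 104 mm wide, top z = 10, from x = -120. Guard x = 0 to 85, 104 wide outside; passage y = -40 to 40, z = 10 to 55, roof top 61. Stop face x = 75: home is holder origin at x = 2.5, fin outside. Wheel from x = 90, 228 high; motor x = 119 to 271, y to -230 (mm).
- tin: Bystander: closed round tin of polish, 68 mm across, 45 mm high, standing loose on the bench; origin at the centre of its underside. Leave it where it is.
Mind the look-alikes: they are no part of the job. Leave any orange or turquoise look-alike of the red_holder alone.

How it is judged (in metres and radians):
At the end, for the whole second after the job is handed in: The red holder lies flat on the bed (within 5 mm in height and 0.1 rad), nose under the guard within 15 mm of the stop, within 20 mm of the middle of the passage and within 0.21 rad (12 degrees) of straight, at rest; the blue holder and the tin are within 30 mm of where they started (x of red_holder in the frame of guard between -0.0125 and 0.01 m and y of red_holder in the frame of guard between -0.02 and 0.02 m and z of red_holder in the frame of guard between 0.005 and 0.015 m and angle between the x axis of red_holder and the x axis of guard, either way round below 0.21 rad and angle between red_holder's own z axis and vertical below 0.1 rad and linear speed of red_holder below 0.02 m/s and distance of each of blue_holder, tin from where it was at the start of the episode below 0.03 m); the robot touches nothing.
It fails at once if the blue holder is moved by more than 30 mm (distance of blue_holder from where it was at the start of the episode above 0.03 m).
It fails at once if the tin is moved by more than 30 mm (distance of tin from where it was at the start of the episode above 0.03 m).
It also fails if it takes over 35 s, if anything falls off the work surface, if the arm or the gripper's body presses on something with over 40 N, if the wrist force passes 120 N, or if a joint passes its speed limit or range.

### The arm

A 6-joint arm with a two-finger parallel gripper is mounted at the origin on the work surface. World frame = base frame: x ahead of the robot, y to its left, z up, the work surface at z = 0. Lengths are in mm, angles in rad, forces in N, time in s.
With the tool pointing down it reaches from about 275 to 825 mm from the base axis. Payload 4.9 kg.
Tool frame: the origin (TCP) lies at the very end of the fingers, on their centre line; the grasp point (between the pads) lies 19 mm behind it; z points along the fingers, y is the direction in which the jaws open and shut (so a half turn about z gives the same grasp; the last joint's range is limited). The gripper opens to 85 mm and grips with 20 to 120 N. Pads are 22 mm wide; open, the fingers measure 114 mm over their backs; the gripper's body (76 mm by 85 mm) begins 54 mm behind the grasp point. The pads swing forward as they close: fully open they stand 13 mm farther back than shut.
Start: joints at [1.186, 0.326, -0.193, 1.052, 0, 1.437], TCP at [136.492, 532.812, 231.281] pointing down, gripper open.
Joint ranges: [-2.65, 2.65], [-0.97, 1.79], [-1.3, 1.35], [-1.93, 2.1], [-1.47, 1.37], [-3.14, 3.14]. Speed limits (rad/s): [2.57, 2.57, 3.14, 3.14, 3.14, 3.14].

### API

Orientations are given as [roll, pitch, yaw] about the fixed x, y, z axes, in that order (R = Rz(yaw) Ry(pitch) Rx(roll)).
In Python, from bench import bot, solve_ik, imaging gives the robot as it stands. Calls block until the motion is done:
- bot.move_ptp(position, orientation): joint-space move of the TCP to a pose.
- bot.movel(position, rot=None, max_speed=150, threshold=None): straight line of the TCP; rot=None keeps the orientation; max_speed is the mean speed in mm/s. With threshold (N) it stops when the force on the tool has changed by that much, and returns True; else False.
- bot.move_j(angles): joint-space move.
- bot.grip(opening, effort=None): opening from 0.0 (shut) to 1.0 (fully open); effort is the grip in N (None keeps the last); returns when the fingers have stopped.
- bot.dwell(seconds).
- solve_ik(position, orientation): joint angles nearest the present ones, or None.
- bot.get_state(): the state.
- imaging.capture(name): name is "scene" or "top"; returns the picture (400x640x3 uint8, blue, green, red); there is no depth.
- imaging.camera_model(name): a dict with "K" (3x3 intrinsics, pixels), "position" and "rotation" of the camera in the world. Camera axes: x right, y up, looking along -z (the intrinsics and any distortion apply to the point x, -y, -z); pixel columns grow to the right and rows downward; lengths in mm; the calibration is good to about 2 mm. A picture is of the moment at which its call begins. camera_model takes no time and is no camera call.
A pose or a line that the arm cannot do raises bot.IKError and nothing moves.
- bot.sign_off(): hands the job in, once; it reports no verdict.
The state is a dict: "t": time; "qpos": joint angles; "joint_velocities": joint speeds; "effort": joint torques, N m; "tcp_pos": TCP position; "orientation": TCP orientation; "contact_force": force on the tool from outside, world axes, zero at the start; "wrist_torque": the same for the moment, N m; "opening": opening from 0.0 (shut) to 1.0 (fully open).
Only numpy, scipy, OpenCV 4.12 (cv2) and the standard library are available. Lean on these libraries where they do the work, as an engineer would, in place of code of your own. Each camera call takes 0.05 s, during which the arm holds its last target. There are 200 camera calls.

## Working session

There is one attempt and no reset: what is moved stays moved. The work goes in short steps, each a Python script; the robot and the scene stay as the last script left them, time stands still between calls to the robot, and variables do not carry over. Pictures are saved under pics/ and viewed, about 8 in all and at most 12, crops included, and the job is handed in when it is done.

```bash
mkdir -p pics; python3 - <<'E'
from bench import bot, imaging
import cv2
for n in("scene","top"):
    cv2.imwrite(f"pics/{n}0.png",imaging.capture(n)); print(n,imaging.camera_model(n))
print(bot.get_state())
E
```

```text
scene {'K': array([[371.64002532,   0.        , 321.94618675],
       [  0.        , 371.64002532, 205.55667827],
       [  0.        ,   0.        ,   1.        ]]), 'position': array([911.30914474, 470.19429634, 695.18367886]), 'rotation': array([ 0.68844012, -0.00376598,  2.28297158])}
top {'K': array([[386.90496136,   0.        , 320.15482775],
       [  0.        , 386.90496136, 199.59932215],
       [  0.        ,   0.        ,   1.        ]]), 'position': array([394.44906052, 129.82321476, 774.89914826]), 'rotation': array([ 0.15467993,  0.00415373, -1.5514628 ])}
{'t': 0.1, 'qpos': array([ 1.18581581e+00,  3.26870299e-01, -1.93477390e-01,  1.05197301e+00,
       -1.30417896e-05,  1.43661133e+00]), 'joint_velocities': array([-0.00145416, -0.00199001,  0.00220305, -0.00071144, -0.00082041,
        0.00032342]), 'effort': array([-4.44371562e-04, -4.44239759e+01,  2.63038212e+01,  7.84140313e-03,
       -1.72058481e-04,  2.91570693e-06]), 'tcp_pos': array([136.28890824, 532.32360752, 230.58229298]), 'orientation': array([-3.14008024e+00, -1.91009518e-04,  2.89079699e+00]), 'contact_force': array([0.757241  , 0.5632337 , 0.11467169]), 'wrist_torque': array([-0.04403193, -0.0003844 , -0.06552218]), 'opening': 0.9981990191657731}
```

View pics/scene0.png

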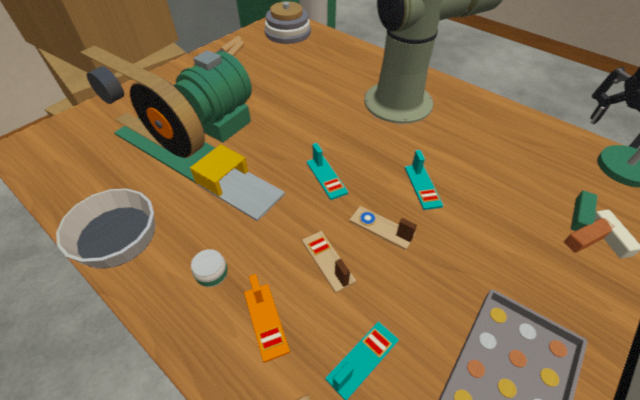

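View pics/top0.png

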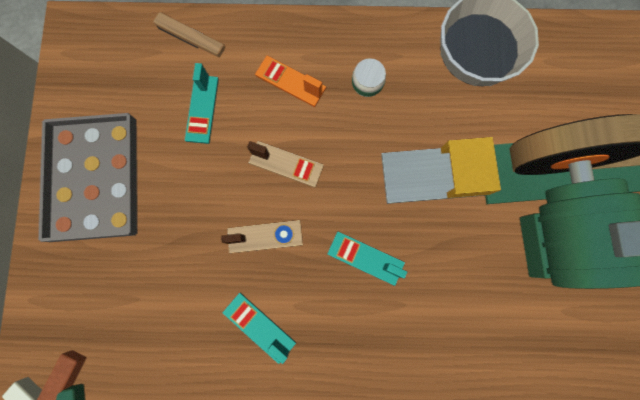

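In the top view the candidates are: wooden with red badge (286,163), wooden with blue badge (265,236), orange (291,80), and turquoise at (201,105), (367,258) and (259,328). I choose the wooden one at (286,163), with its badge at (304,170) and fin at (259,151). The bed's left edge is near x=384 and the guard is at (474,166). Next I'll check the choice in a close crop.

```bash
cat > h.py <<'E'
import numpy as np, cv2
from scipy.spatial.transform import Rotation as R
from bench import bot, imaging, solve_ik
def cast(name,uv,z):
    m=imaging.camera_model(name); K=np.array(m["K"])
    d=np.linalg.inv(K)@[uv[0],uv[1],1]; d=d*[1,-1,-1]
    d=R.from_euler("xyz",m["rotation"]).as_matrix()@d; p=np.array(m["position"])
    return p+d*(z-p[2])/d[2]
def proj(name,P):
    m=imaging.camera_model(name); c=R.from_euler("xyz",m["rotation"]).as_matrix().T@(np.array(P)-m["position"])
    q=np.array(m["K"])@(c*[1,-1,-1]); return q[:2]/q[2]
def crop(src,x,y,w,h,s,out):
    im=cv2.imread(src) if isinstance(src,str) else src
    cv2.imwrite(out,cv2.resize(im[y:y+h,x:x+w],None,fx=s,fy=s,interpolation=cv2.INTER_CUBIC))
E
python3 - <<'E'
from h import *
print(imaging.camera_model("top").keys())
crop("pics/top0.png",240,125,270,90,3 - 0.05,"pics/c1.png")
E
```

```text
dict_keys(['K', 'position', 'rotation'])
```

View pics/c1.png

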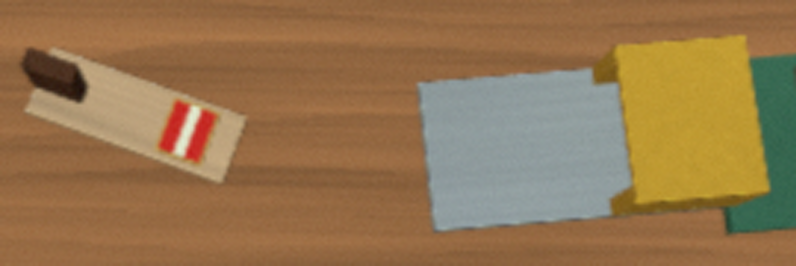

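The crop confirms a plywood paddle with a square red/white badge at crop (188,131), nose corners (246,117) and (221,183), tail corner (27,112). The bed's near corners are (418,84) and (433,231), and the guard roof is the quad (615,46), (745,37), (769,190), (636,201).

```bash
python3 - <<'E'
from h import *
f=796/270
W=lambda u,v,z,n="top":cast(n,(240+(u+.5)/f-.5,125+(v+.5)/f-.5),z)[:2]
a,b,t=W(246,117,10),W(221,183,10),W(27,112,10)
print("nose",a,b,np.linalg.norm(a-b),"side",np.linalg.norm(b-t))
d=(b-t)/np.linalg.norm(b-t); n=(a+b)/2; o=n-72.5*d
print("yaw",np.arctan2(d[1],d[0]),"origin",o,"badge",W(188,131,14),"pred",o+38*d)
print("fin top pred px",proj("top",[*(o-55*d),62]))
c1,c2=W(418,84,10),W(433,231,10); print("bed",c1,c2,np.linalg.norm(c1-c2))
r=[W(*p,61) for p in((615,46),(745,37),(769,190),(636,201))]
print("roof",r,[np.linalg.norm(r[i]-r[(i+1)%4]) for i in range(4)])
m1=(r[0]+r[3])/2; m2=(r[1]+r[2])/2; bm=(c1+c2)/2
for D in(m2-m1,m1-bm,m2-bm): print(np.arctan2(D[1],D[0]),np.linalg.norm(D))
e=c1-c2; print("edge normal yaw",np.arctan2(e[1],e[0])-np.pi/2)
print("mouth",m1,bm+120*(m2-bm)/np.linalg.norm(m2-bm))
# cross-check in scene cam
print("scene badge",proj("scene",[*(o+38*d),14]),"bed corners",proj("scene",[*c1,10]),proj("scene",[*c2,10]))
print("tin",cast("top",(369,73),45))
E
```

```text
nose [586.12872143 130.70454103] [539.59416824 146.91859224] 49.27839381939179 side 142.87957543791606
yaw -1.9082948417376029 origin [586.86820776 207.22154642] badge [574.57612547 170.1665817 ] pred [574.28535271 171.36528115]
fin top pred px [256.04673298 146.82003614]
bed [611.71589896  12.2722831 ] [509.19132359   2.64095581] 102.9759730245163
roof [array([ 624.95133955, -107.57352619]), array([ 632.52452446, -191.94034657]), array([ 531.8479857 , -202.19421203]), array([ 523.18579892, -117.64993074])] [np.float64(84.70604176836743), np.float64(101.19736762056719), np.float64(84.98687533898102), np.float64(102.26318588607892)]
-1.4749728475814436 84.8447811689893
-1.45788521996022 120.83780555197029
-1.464933890417302 205.67530957475645
edge normal yaw -1.477129573477123
mouth [ 574.06856923 -112.61172846] [ 573.13338923 -111.87159696]
scene badge [318.04628119 244.43184367] bed corners [255.86813038 217.93689763] [283.93935464 190.99592765]
tin [767.61499874  41.83176418  45.        ]
```

```bash
cat >> h.py <<'E'
G=np.array([573.5,-112.]); gy=-1.470
O=np.array([586.9,207.2]); hy=-1.908
def tcp(o,yaw,z): return [o[0]-55*np.cos(yaw),o[1]-55*np.sin(yaw),z]
def rot(yaw): return [np.pi,0,yaw+FL]
def gx(x,y=0): return G+[x*np.cos(gy)-y*np.sin(gy),x*np.sin(gy)+y*np.cos(gy)]
FL=0
E
python3 - <<'E'
import h; from h import *
for h.FL in(0,np.pi):
    for a in((tcp(O,hy,20),h.rot(hy)),(tcp(gx(-80),gy,60),h.rot(gy)),(tcp(gx(2.5),gy,30),h.rot(gy))):
        q=solve_ik(*a); print(h.FL,None if q is None else np.round(q,2))
E
```

```text
0 [ 0.29  0.71 -0.13  0.73  0.   -0.94]
0 [-0.09  0.52 -0.38  0.67  0.   -1.76]
0 [-0.23  0.57 -0.38  0.62  0.   -1.91]
3.141592653589793 [ 0.29  0.71 -0.13  0.73  0.    2.2 ]
3.141592653589793 [-0.09  0.52 -0.38  0.67  0.    1.38]
3.141592653589793 [-0.23  0.57 -0.38  0.62  0.    1.24]
```

FL=π stays closer to the present wrist angle, so I'll use that one. Grasp next.

```bash
sed -i 's/^FL=0/FL=np.pi/' h.py; python3 - <<'E'
from h import *
t=lambda s:print(s,round(bot.get_state()["t"],2),np.round(bot.get_state()["contact_force"],1),round(bot.get_state()["opening"],3))
bot.move_ptp(tcp(O,hy,110),rot(hy)); t("above")
print(bot.movel(tcp(O,hy,20),max_speed=120,threshold=8)); t("down")
cv2.imwrite("pics/s1.png",imaging.capture("scene"))
bot.grip(0.0,40); t("grip")
bot.movel(tcp(O,hy,70),max_speed=120); t("lift")
a=imaging.capture("scene");b=imaging.capture("top")
crop(np.vstack([a[130:330,200:460],b[60:260,180:440]]),0,0,260,400,1.5,"pics/s2.png")
E
```

```text
above 2.1 [-0.2 -0.1  0.7] 1.001
False
down 3.0 [-0.4 -0.9  0.1] 0.998
grip 3.7 [-0.9  0.8  1.8] 0.163
lift 4.27 [-0.4  0.6 -0.7] 0.162
```

View pics/s2.png

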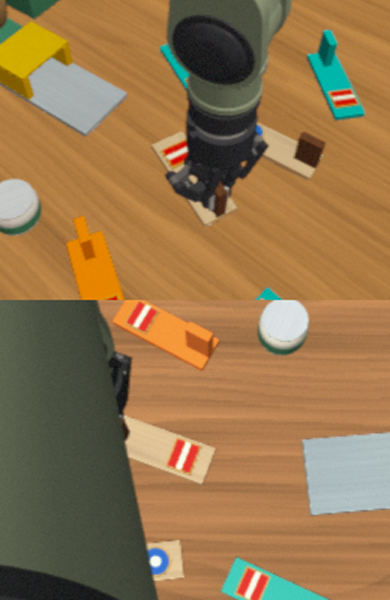

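The fin is gripped (opening 0.162 ≈ 14 mm) and the holder is off the bench. Nose corners in the lower half of the crop are (214,449) and (201,483), badge (184,456). I'll compare these with the predicted held pose, then carry on.

```bash
python3 - <<'E'
from h import *
P=lambda u,v:(180+u/1.5,60+(v/1.5-200))
d=np.array([np.cos(hy),np.sin(hy)]);n=np.array([-d[1],d[0]])
for z in(50,40,30):
  a=cast("top",P(214,449),z+10)[:2];b=cast("top",P(201,483),z+10)[:2];c=cast("top",P(184,456),z+14)[:2]
  print(z,np.linalg.norm(a-b),[((p-O)@d,(p-O)@n) for p in(a,b,c)])
E
```

```text
50 46.85663055781898 [(np.float64(72.43918536590192), np.float64(21.669864729323944)), (np.float64(72.42484877481103), np.float64(-25.186763635231813)), (np.float64(40.57101226368628), np.float64(-0.951072462008647))]
40 47.51206049743653 [(np.float64(71.54042479601392), np.float64(24.15528621447318)), (np.float64(71.52588766487305), np.float64(-23.35677205902079)), (np.float64(39.218914853981474), np.float64(1.230131910908277))]
30 48.167490437054184 [(np.float64(70.64166422612593), np.float64(26.64070769962241)), (np.float64(70.62692655493515), np.float64(-21.52678048280987)), (np.float64(37.86681744427662), np.float64(3.4113362838251837))]
```

The held pose matches the prediction to 1–2 mm. Now I'll carry it to the bed, lower it, slide it to the stop and look before releasing.

```bash
python3 - <<'E'
from h import *
t=lambda s:print(s,round(bot.get_state()["t"],2),np.round(bot.get_state()["contact_force"],1),np.round(bot.get_state()["tcp_pos"],1))
bot.movel(tcp(gx(-82),gy,70),rot(gy),max_speed=150); t("over")
bot.movel(tcp(gx(-82),gy,36),max_speed=100)
print(bot.movel(tcp(gx(-82),gy,27),max_speed=20,threshold=4)); t("bed")
cv2.imwrite("pics/s3.png",imaging.capture("scene"));b=imaging.capture("top")
crop(b,340,100,200,120,4,"pics/t3.png")
E
```

```text
over 6.11 [ 0.  -0.5 -1.5] [559.8  24.8  70. ]
True
bed 6.98 [-0.3  0.5  4.7] [560.5  24.4  30.1]
```

View pics/t3.png

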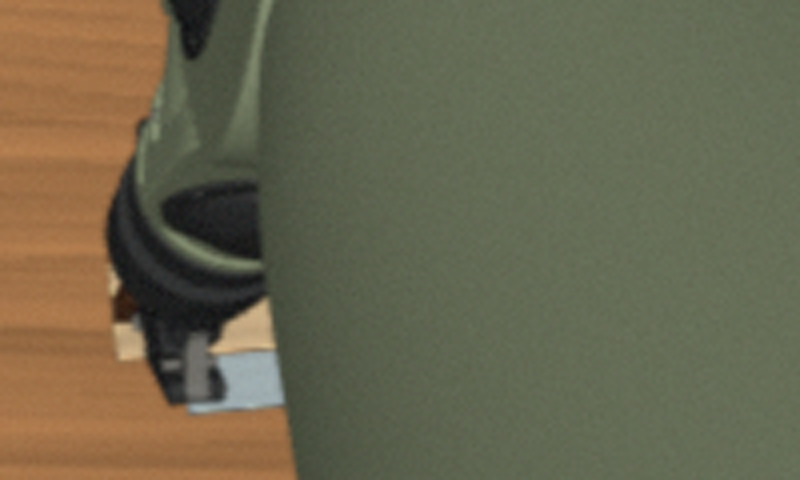

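The arm hides most of it here: only the holder's tail (crop 125,340) and the bed's near edge are visible. It touched the bed at TCP z=30.1, as expected. I'll check the scene view.

```bash
python3 - <<'E'
from h import *
crop("pics/s3.png",170,120,160,120,5,"pics/s3c.png")
d=np.array([np.cos(gy),np.sin(gy)])
for x,y,z in((0,52,61),(0,-52,61),(-120,-52,10),(-120,52,10),(-9.5,25,20),(-9.5,-25,20),(-44,0,24)):
    p=proj("scene",[*gx(x,y),z]); print((x,y,z),np.round((p-[170,120])*5,0))
E
```

```text
(0, 52, 61) [219. 308.]
(0, -52, 61) [371. 182.]
(-120, -52, 10) [568. 355.]
(-120, 52, 10) [428. 492.]
(-9.5, 25, 20) [291. 340.]
(-9.5, -25, 20) [361. 280.]
(-44, 0, 24) [377. 334.]
```

View pics/s3c.png

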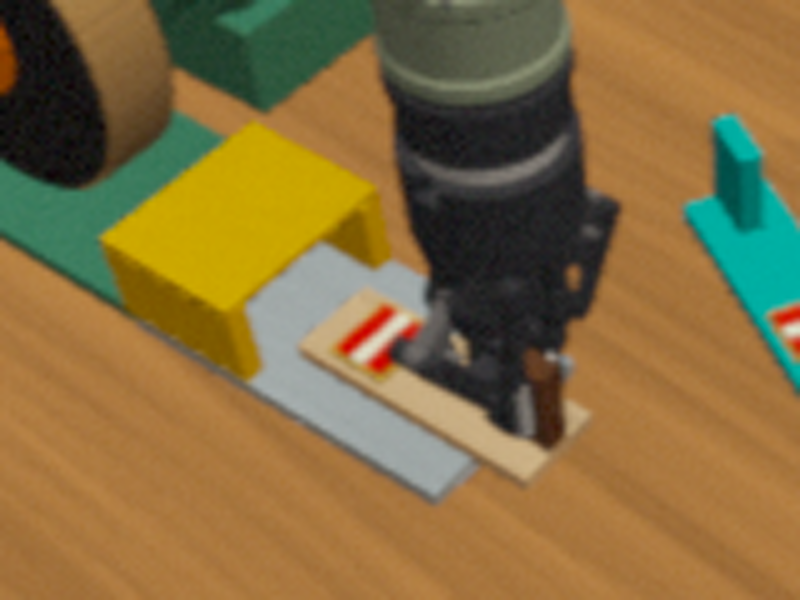

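The holder lies on the bed, centred and straight. Its nose corners (301,347) and (366,290) are offset from prediction by the same few pixels as the guard and bed corners. Now slide to the stop and release.

```bash
python3 - <<'E'
from h import *
def t(s):
    st=bot.get_state(); p=st["tcp_pos"][:2]-G; c,n=np.cos(gy),np.sin(gy)
    print(s,round(st["t"],2),np.round(st["contact_force"],1),"origin in guard",round(p@[c,n]+55,1),round(p@[-n,c],1),round(st["tcp_pos"][2],1))
z=30.5
print(bot.movel(tcp(gx(-12),gy,z),max_speed=60,threshold=12)); t("in")
print(bot.movel(tcp(gx(10),gy,z),max_speed=15,threshold=6)); t("stop")
bot.grip(0.7); t("open")
T=tcp(gx(2.5),gy,110); p=bot.get_state()["tcp_pos"]
bot.movel([p[0],p[1],130],max_speed=120); t("up")
bot.move_ptp(tcp(gx(-330),gy,220),rot(gy)); t("away")
a=imaging.capture("scene");b=imaging.capture("top")
cv2.imwrite("pics/a4.png",a);cv2.imwrite("pics/b4.png",b)
crop(np.vstack([a[110:280,170:440],b[120:220,360:630]]),0,0,270,270,2.2,"pics/s4.png")
E
```

```text
False
in 8.41 [ 0.5 -0.1 -1.1] origin in guard -11.9 -0.4 30.2
True
stop 9.39 [0.1 1.  1.1] origin in guard 2.2 -0.3 30.2
open 9.9 [-0.2  0.4  0.2] origin in guard 1.6 -1.2 29.5
up 10.88 [-0.7 -0.  -1. ] origin in guard 1.4 -1.7 129.3
away 12.18 [ 0.5 -1.  -0.5] origin in guard -328.9 0.0 219.4
```

View pics/s4.png

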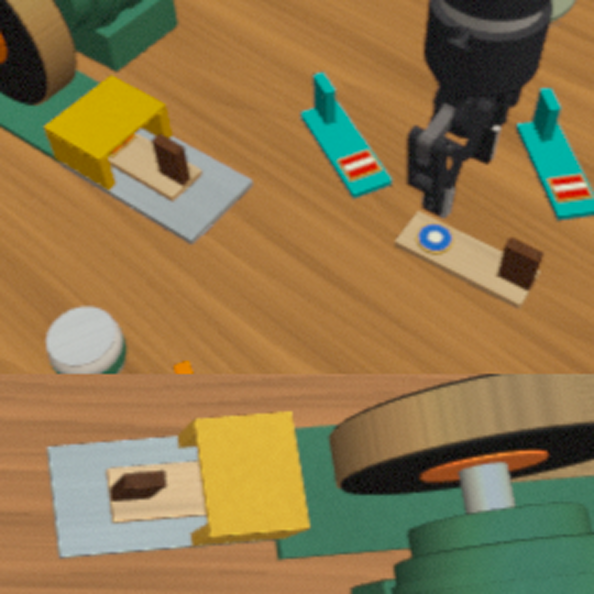

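The holder sits under the guard with its fin outside and the gripper clear of it. Tail corners in the lower half are (108,468) and (112,522). I'll convert these, compare the bystanders' pixels before and after, and hand in if good.

```bash
python3 - <<'E'
from h import *
P=lambda u,v:(360+u/2.2,120+(v/2.2-170))
R2=np.array([[np.cos(gy),np.sin(gy)],[-np.sin(gy),np.cos(gy)]])
a,b=[R2@(cast("top",P(*p),20)[:2]-G) for p in((108,468),(112,522))]
l=[R2@(cast("top",P(*p),20)[:2]-G) for p in((204,516),)]
m=(a+b)/2; e=a-b; yaw=np.arctan2(-e[0],e[1]); x=m[0]+72.5
print("tail",a,b,"len",np.linalg.norm(e),"origin",x,m[1],"yaw",yaw,"side yaw",np.arctan2(*(l[0]-b)[::-1]))
A,B=cv2.imread("pics/top0.png"),cv2.imread("pics/b4.png")
print("tin diff",cv2.absdiff(A,B)[50:105,340:400].mean())
A,B=cv2.imread("pics/scene0.png"),cv2.imread("pics/a4.png")
print("blue diff",cv2.absdiff(A,B)[207:250,350:420].mean(), "tin",cv2.absdiff(A,B)[245:290,185:235].mean())
ok=-10<x<9 and abs(m[1])<15 and abs(yaw)<.15
if ok: bot.sign_off(); print("signed off",bot.get_state()["t"])
E
```

```text
tail [-68.5795038   23.63998517] [-70.82152527 -26.34026686] len 50.03051322137131 origin 2.7994854637555875 -1.3501408431543975 yaw -0.04482809428221602 side yaw -0.016098604516016475
tin diff 20.738585858585857
blue diff 5.045071982281285 tin 5.148740740740741
the job is handed in; nothing more can be done
the job is handed in; nothing more can be done
```

The red holder is home under the guard and the job is handed in, at about 12 s of the 35 s allowed. I gripped the wooden red-badge holder by its fin, carried it to the bed and lowered it until it touched. I then slid it badge end first to the stop, released it and backed the arm off.

**Holder position:** the last pictures put the holder's origin in the guard frame at x ≈ +2.8 mm (home is 2.5) and y ≈ −1.4 mm. It is about 0.02–0.04 rad off straight. The arm's own reading at the stop agreed, at x ≈ 2.2 mm. Height and flatness were judged only from the bed touching at the expected height (TCP z = 30.1 mm) and by eye in the last pictures.

**Bystanders:** in the scene camera the blue holder and the tin look unmoved, with a mean pixel change of about 5 for both, which I take to be noise. The top-camera check of the tin disagreed, with a change of 20.7. The likely cause is the arm or its shadow over that patch, but I did not look at that part of the picture to confirm it. The arm never went near the tin.

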